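# Colorimeter: step the filter selector to four dots and zero it

### The arm

A 6-joint arm with a two-finger parallel gripper is mounted at the origin on the work surface. World frame = base frame: x ahead of the robot, y to its left, z up, the work surface at z = 0. Lengths are in m, angles in rad, forces in N, time in s.
With the tool pointing down it reaches from about 0.35 to 0.95 m from the base axis. Payload 17.4 kg.
Tool frame: the origin (TCP) lies at the very end of the fingers, on their centre line; the grasp point (between the pads) lies 19 mm behind it (ctrl.tcp_to_grasp is the distance from the TCP to the grasp point, in m); z points along the fingers, y is the line along which they close (so a half turn about z gives the same grasp; the last joint's range is limited). The gripper opens to 93 mm and grips with 3 to 60 N. Pads are 15 mm wide; open, the fingers measure 128 mm over their backs; the gripper's body (75 mm by 188 mm) begins 65 mm behind the grasp point.
Start: joints at [-1.228, 0.116, 1.442, -0, 1.584, -0.038], TCP at [0.251, -0.627, 0.219] pointing down, gripper open.
Joint ranges: [-2.83, 2.83], [-0.83, 2.19], [0.07, 2.5], [-1.14, 4.28], [0.01, 3], [-2.97, 2.97]. Speed limits (rad/s): [1.89, 1.89, 2.22, 3.14, 3.14, 3.14].

### API

Orientations are given as a rotation vector (axis times angle).
In Python, from station import monitor, viewer, order, ctrl gives the robot as it stands.
- The arm moves only by the shell command python3 -m inch 'ROWS' [OPENING]. ROWS is JSON, a list of rows, each an object of numbers: "tx", "ty", "tz": the shift along the tool's x, y, z as a fraction of full scale; "yaw": the turn about the tool's z as a fraction of full scale. A call has 1 to 8 rows; each row is the pose to reach, as a shift and turn from the pose commanded when the call began, along the tool's axes at that moment; what a row does not reach only later rows make up. Full scale, the value 1, is 25 cm for a shift and pi/2 rad for a turn. A row lasts 1/8 s, in which the tool goes at most 62.5 mm and 10.7 degrees, less where a joint would pass 70% of its speed; a pose out of reach is approached as far as the arm can. A call with a number of a shift or a turn outside -1 to 1 is refused whole. A call with a gripper value outside its range is refused whole. OPENING is the opening, from 0 (shut) to 1 (fully open), set as the call begins (- or left out, the last holds). The fingers move at their own pace and stop on an object; the grip force is fixed at half the most. Time passes only in rows, so rows that repeat a pose let the fingers close. It gives the time, the measured TCP pose, the force, the opening and the grip force at its end, in the units of the state.
- monitor.get_state(): the state, without advancing time (a new reading comes with each control period).
- viewer.snapshot(name): name is "scene" or "top" or "wrist"; returns a dict with "image" (384x512x3 uint8, red, green, blue), "z_map" (384x512 float32, m along the optical axis (not along the pixel's ray), 0 where there is no reading), "camera_matrix" (3x3 intrinsics, pixels), "R" (3x3) and "t" (3): a world point X has camera coordinates R X + t. Camera axes: x right, y down, z forward; pixel columns grow to the right and rows downward; lengths in m; the calibration is good to about 2 mm. A picture is of the moment at which its call begins.
- order.close_job(): hands the job in; it is judged then, once.
The state is a dict: "time_s": time; "joints": joint angles; "joint_vel": joint speeds; "joint_efforts": joint torques, N m; "eef_pos": TCP position; "tcp_rot": TCP orientation; "ft_force": force on the tool from outside, world axes, zero at the start; "ft_torque": the same for the moment, N m; "grip_width": opening from 0.0 (shut) to 1.0 (fully open); "grip_force": force on a finger pad.
Only numpy, scipy, OpenCV 4.12 (cv2) and the standard library are available. Lean on these libraries where they do the work, as an engineer would, in place of code of your own. Each camera call takes 0.05 s, during which the arm holds its last target. There are 200 camera calls.

### The job

The blank is already in the colorimeter under its black light cap. Touching the instrument with the fingertips only, push the upright tab of the filter selector round until it points at the four-dot mark and rests there; then press the round zero key right down and let it come up again. Do not pinch the tab or pick anything up, leave the oblong key alone, and leave the light cap, the instrument and everything else standing where it is.

Things in the scene. Friction and masses are not known exactly. Their poses are not given: they have to be found in the camera images.
- colorimeter: Colorimeter, light-grey case 220 (x) x 270 (y) x 82 mm high, about 1.8 kg, loose on rubber feet: over about 12 N sideways can slide it. Origin: centre of its underside; x runs from its front (towards the robot) to its back, y to its left, z up. Top deck at height 82 for x -40 to +110; in front a sloping display, then a ledge at height 48 with two keys. Selector right, light cap left on the deck.
- selector (a joint): Angle (rad) of the filter selector, a black dial on a vertical spindle; grows clockwise from above. Six click stops: 0 one dot, 0.785 two, 1.571 three, 2.356 four, 3.142 five, 3.927 six; ends just beyond. Starts at one, two or three. 2 to 3 N at the tab leaves a stop; past half-way it snaps on into the next. In the case's frame the tab points to 112.5 deg minus this angle (from x towards y).
- selector_axis (a point): Point on the selector's vertical spindle axis, 92 mm above the bench, at x +35, y -60 mm in the case's frame. The dial is 76 mm across; its flat top face is 93 mm above the bench.
- tab_top (a point): Point on the top edge of the selector's tab, 36 mm out from the spindle axis, 115 mm above the bench. The tab is an upright black fin on the dial, sticking out a little past its rim: 34 mm long radially (12 to 46 mm from the axis), 7.5 mm thick with its rubber facings, 22 mm high above the dial's face. It points outwards at the dot marks.
- stop_four (a point): The four-dot mark: four white dots in a square, on the dark ring on the deck round the dial, 59.5 mm from the spindle axis, at -22.5 degrees in the case's frame (to the back, a little right), 82 mm above the bench. The other stops have one, two, three, five and six dots at the same radius, every 45 degrees, each with a white tick.
- tab_pad_left: Ribbed rubber facing, 30 x 19 x 2 mm, on the anticlockwise flank of the tab (the side to push on to turn the selector clockwise). Origin at its centre, 29 mm from the spindle axis, 104.5 mm above the bench.
- tab_pad_right: The same rubber facing on the clockwise flank of the tab. Both facings pressed at once means that the tab is being pinched.
- zero_key (a joint): Travel of the round zero key (m): 0 up, 0.004 fully down; a spring needs 4 N at the bottom (1.2 N to start) and lifts it again.
- zero_key_top (a point): Centre of the top of the round zero key, 26 mm across, in a round dark bezel 42 mm across; the key's top is 62 mm above the bench and stands 4 mm proud of its bezel, on the front ledge at x -84, y -35 mm in the case's frame.
- test_key (a joint): Travel of the oblong test key (m): 0 up, 0.004 fully down. It is 18 x 40 mm (long across the case), on the front ledge at x -84, y +55 mm in the case's frame, its top 62 mm above the bench. Not to be pressed.
- light_cap: Loose black light cap, 37 mm across at the foot, 36 mm high with a narrower grip on top, sitting in the 7 mm high collar of the cuvette well on the deck. Origin at the centre of its underside.
- well_seat (a point): Where the centre of the light cap's underside rests in the well: x +50, y +85 mm in the case's frame, 82 mm above the bench.
- cuvette: A capped clear cuvette, 12.5 x 12.5 x 49 mm, standing loose on the deck between the selector and the light cap. Origin at the centre of its underside.
- cuvette_rack: Low cuvette rack with some cuvettes, 55 x 130 x 55 mm, left of the colorimeter. Origin under its centre.
- beaker: Small empty glass beaker, 52 mm across, 68 mm high, right of the colorimeter. Origin under its centre.
- dropper_bottle: Small amber dropper bottle, 32 mm across, 88 mm high, right of the colorimeter. Origin under its centre.
- calculator: Pocket calculator lying flat, 155 x 80 x 14 mm. Origin under its centre.
- marker: White marker pen with a black cap lying on the bench, 135 mm long, 15 mm thick. Origin under its middle, its length along its x axis.
- rock_sample: Dark rock sample, 85 x 55 x 40 mm, behind the colorimeter. Origin under its centre.
Things that resemble listed ones, but are neither listed nor needed, are in the scene too. Leave any yellow look-alike of the beaker alone. Of the things that look like the dropper_bottle, the smaller one is meant.

How it is judged:
On the way, in this order (a step that is already met when the one before it is completed fails the run):
1. the selector rests at the four-dot stop (value of joint selector between 2.23619 and 2.47619 rad and velocity of joint selector between -0.15 and 0.15 rad/s), for 0.3 s.
2. the zero key is pressed down (value of joint selector between 2.23619 and 2.47619 rad and value of joint zero_key above 0.0025 m), for 0.05 s.
At the end, for the whole second after the job is handed in: The selector rests within 0.12 rad (7 degrees) of the four-dot stop, the zero key has been pressed at least 2.5 mm after that and is up again, the colorimeter has not moved more than 20 mm, the light cap sits in its well (within 6 mm) and the other things stand within 25 mm of where they were (all of step 1 and value of joint each of zero_key, test_key below 0.001 m and not (distance of colorimeter from where it was at the start of the episode above 0.02 m or angle between colorimeter's own z axis and vertical above 0.05 rad) and not (distance between light_cap and well_seat above 0.006 m) and linear speed of colorimeter below 0.01 m/s and not (distance of cuvette_rack from where it was at the start of the episode above 0.025 m) and not (distance of beaker from where it was at the start of the episode above 0.025 m) and not (distance of dropper_bottle from where it was at the start of the episode above 0.025 m) and not (distance of calculator from where it was at the start of the episode above 0.025 m) and not (distance of marker from where it was at the start of the episode above 0.025 m) and not (distance of rock_sample from where it was at the start of the episode above 0.025 m) and not (distance of cuvette from where it was at the start of the episode above 0.025 m) and not (angle between cuvette's own z axis and vertical above 0.4 rad) and not (angle between beaker's own z axis and vertical above 0.4 rad) and not (angle between dropper_bottle's own z axis and vertical above 0.4 rad)); the robot touches nothing.
It fails at once if the zero key is pressed while the selector is not at four dots, or the oblong key is pressed ((value of joint zero_key above 0.002 m and not (value of joint selector between 2.23619 and 2.47619 rad)) or value of joint test_key above 0.002 m).
It fails at once if the tab is pinched between the fingers, or another part of the robot than the fingers presses on the colorimeter (contact force between the arm and colorimeter above 2 N or (contact force between the fingers and tab_pad_left above 1 N and contact force between the fingers and tab_pad_right above 1 N)).
It fails at once if the colorimeter is shoved more than 20 mm, tipped or lifted (distance of colorimeter from where it was at the start of the episode above 0.02 m or angle between colorimeter's own z axis and vertical above 0.05 rad).
It fails at once if the light cap is lifted or knocked out of its well (distance between light_cap and well_seat above 0.006 m).
It fails at once if another thing is lifted, carried, knocked over or pushed more than 25 mm (distance of any of cuvette_rack, beaker, dropper_bottle, calculator, marker, rock_sample, cuvette from where it was at the start of the episode above 0.025 m or angle between any of cuvette, beaker, dropper_bottle's own z axis and vertical above 0.4 rad).
It also fails if it takes over 51 s, if anything falls off the work surface, if the arm or the gripper's body presses on something with over 40 N, if the wrist force passes 120 N, or if a joint passes its speed limit or range.

## Working session

There is one attempt and no reset: what is moved stays moved. The work goes in short steps, Python scripts to look and compute and a shell command to move; the robot and the scene stay as the last step left them, time stands still between calls to the robot, and variables do not carry over. Pictures are saved under pics/ and viewed, at most 10 in all, crops included, and the job is handed in when it is done.

```bash
mkdir -p pics; cat > h.py <<'E'
import numpy as np,cv2
from station import monitor,viewer,order,ctrl
def snap(n,f=None):
    s=viewer.snapshot(n)
    if f: cv2.imwrite('pics/'+f,s['image'][:,:,::-1])
    return s
def ray(s,u,v,z):
    "pixel -> world point on plane z"
    K,R,t=s['camera_matrix'],s['R'],s['t']
    d=R.T@np.linalg.inv(K)@np.array([u,v,1.]);c=-R.T@t
    return c+d*(z-c[2])/d[2]
def proj(s,X):
    p=s['camera_matrix']@(s['R']@np.array(X)+s['t']);return p[:2]/p[2]
def cloud(s):
    z=s['z_map'];v,u=np.mgrid[:z.shape[0],:z.shape[1]]
    P=np.stack([u*z,v*z,z],-1)@np.linalg.inv(s['camera_matrix']).T
    return (P-s['t'])@s['R']
E
python3 - <<'E'
from h import *
a=snap('top','top1.png');b=snap('scene','scene1.png')
np.savez('top1.npz',**a);np.savez('scene1.npz',**b)
print(a['camera_matrix'],a['R'],-a['R'].T@a['t']); print(monitor.get_state())
E
```

```text
[[434.26227999   0.         251.32718365]
 [  0.         434.26227999 189.13592191]
 [  0.           0.           1.        ]] [[-1.84016309e-02 -9.99830210e-01 -9.65093602e-04]
 [-9.91170464e-01  1.83690035e-02 -1.31315235e-01]
 [ 1.31310667e-01 -1.45984222e-03 -9.91340193e-01]] [0.43021798 0.12321146 1.13049721]
{'time_s': 0.1, 'joints': array([-1.22778477e+00,  1.16428733e-01,  1.44217456e+00, -3.03489651e-05,
        1.58399731e+00, -3.77934824e-02]), 'joint_vel': array([-1.21174222e-04,  6.32330948e-05, -1.77461865e-03, -1.00142312e-03,
        1.32537176e-03,  4.12361185e-04]), 'joint_efforts': array([ 1.08891803e-03, -7.22898746e+01, -6.23864436e+01,  7.82373059e-02,
        2.27798719e-02, -1.42152649e-05]), 'eef_pos': array([ 0.25080414, -0.62648675,  0.21800011]), 'tcp_rot': array([-3.08384462e+00, -5.94371198e-01,  2.87708724e-04]), 'ft_force': array([-0.19575856, -0.27181135, -0.74588756]), 'ft_torque': array([-0.01735116,  0.00608412,  0.01168892]), 'grip_force': 0.0, 'grip_width': 1.001808153428859}
```

View pics/top1.png

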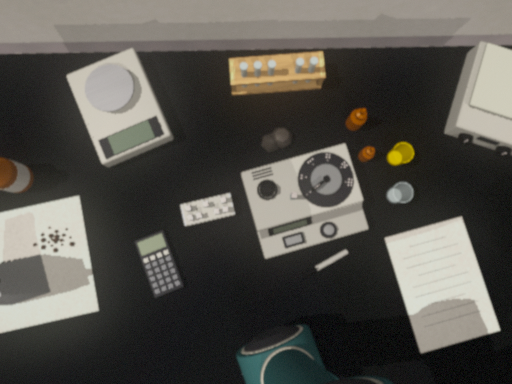

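View pics/scene1.png

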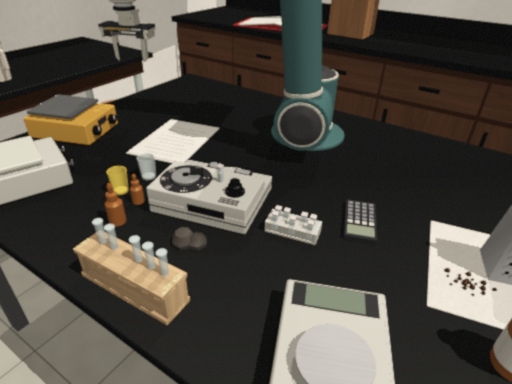

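The top view shows the colorimeter around pixel (305,200), with the dial at (326,180), the light cap at (267,189), the zero key at (328,230) and the oblong key at (293,240). The scene view agrees. Next I measure the case pose and the tab.

```bash
python3 - <<'E'
from h import *
s=dict(np.load('top1.npz'));P=cloud(s);im=s['image']
roi=np.zeros(im.shape[:2],bool);roi[135:270,230:380]=1
# light case mask on the deck height
m=roi&(P[...,2]>.076)&(P[...,2]<.09)
XY=P[m][:,:2].astype(np.float32);print('deck pts',len(XY),np.median(P[m][:,2]))
r=cv2.minAreaRect(XY);print('deck rect',r)
g=cv2.cvtColor(im,cv2.COLOR_RGB2GRAY)
# circles: ring and bezel (dark), cap
def blob(u0,v0,rad,thr,z):
    mm=((g<thr)).astype(np.uint8); k=np.zeros_like(mm);cv2.circle(k,(u0,v0),rad,1,-1);mm&=k
    c=max(cv2.findContours(mm,0,2)[0],key=cv2.contourArea)
    w=np.array([ray(s,*q[0],z)[:2] for q in cv2.convexHull(c)],np.float32)
    print(u0,v0,cv2.minEnclosingCircle(w),cv2.fitEllipse(w)); return np.array(cv2.fitEllipse(w)[0])
ring=blob(326,180,36,95,.082);key=blob(328,230,13,95,.058)
# yaw from ring->key: case frame (-119,+25)
d=key-ring;yaw=np.arctan2(d[1],d[0])-np.arctan2(.025,-.119);print('dist',np.linalg.norm(d),.1216,'yaw',np.degrees(yaw)%360)
t=roi&(P[...,2]>.105)&(P[...,2]<.125)
print('tab pts',[(u,v,*P[v,u].round(3)) for v,u in np.argwhere(t) if u>295][:60])
cv2.imwrite('pics/c1.png',cv2.resize(im[135:265,235:375,::-1],None,fx=5,fy=4.6,interpolation=2))
w=snap('wrist');cv2.imwrite('pics/w1.png',w['image'][:,:,::-1])
E
```

```text
deck pts 5794 0.08189954398761146
deck rect ((0.5792695879936218, -0.03224816918373108), (0.1557289958000183, 0.33157533407211304), 14.921706199645996)
326 180 ((0.5898470282554626, -0.058995671570301056), 0.06692034006118774) ((0.5902273058891296, -0.05923984572291374), (0.13183768093585968, 0.13246381282806396), 9.982078552246094)
328 230 ((0.46824145317077637, -0.06564310193061829), 0.019794095307588577) ((0.46815261244773865, -0.06571195274591446), (0.03729503974318504, 0.03930170089006424), 179.14646911621094)
dist 0.12224614083122119 0.1216 yaw 14.899233672699609
tab pts [(np.int64(321), np.int64(181), np.float64(0.582), np.float64(-0.044), np.float64(0.112)), (np.int64(322), np.int64(181), np.float64(0.581), np.float64(-0.046), np.float64(0.115)), (np.int64(323), np.int64(181), np.float64(0.581), np.float64(-0.048), np.float64(0.114)), (np.int64(324), np.int64(181), np.float64(0.581), np.float64(-0.051), np.float64(0.114)), (np.int64(320), np.int64(182), np.float64(0.579), np.float64(-0.041), np.float64(0.116)), (np.int64(321), np.int64(182), np.float64(0.579), np.float64(-0.0
[... 2825 characters left out ...]
p.int64(188), np.float64(0.565), np.float64(-0.031), np.float64(0.115)), (np.int64(317), np.int64(188), np.float64(0.565), np.float64(-0.034), np.float64(0.112)), (np.int64(313), np.int64(189), np.float64(0.563), np.float64(-0.024), np.float64(0.113)), (np.int64(314), np.int64(189), np.float64(0.562), np.float64(-0.026), np.float64(0.117)), (np.int64(315), np.int64(189), np.float64(0.562), np.float64(-0.028), np.float64(0.116)), (np.int64(316), np.int64(189), np.float64(0.563), np.float64(-0.032), np.float64(0.11)), (np.int64(313), np.int64(190), np.float64(0.561), np.float64(-0.025), np.float64(0.107)), (np.int64(314), np.int64(190), np.float64(0.56), np.float64(-0.026), np.float64(0.113))]
```

View pics/c1.png

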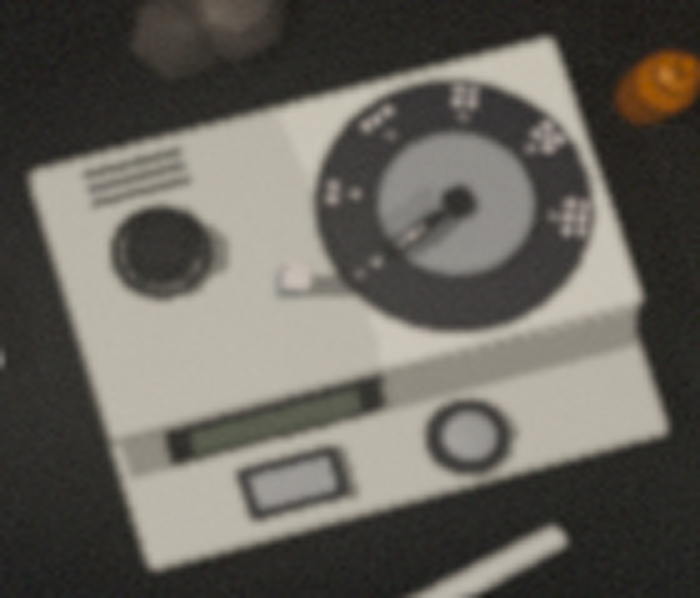

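The crop shows the tab pointing at the one-dot mark (towards crop (365,265)). That gives yaw ≈ 14.9° and a spindle at about (0.590,-0.059). The ring-to-key distance matches the data to 0.6 mm. The cuvette stands at crop (295,275), near the tab. I'll check its clearance and plan the push.

```bash
cat > plan.py <<'E'
from h import *
from scipy.spatial.transform import Rotation as Ro
AX=np.array([.590,-.059]);YAW=14.9
def rel(x,y,z,xang,st=None):
    "shift/turn fractions from current pose to world xyz with tool x at xang deg"
    st=st or monitor.get_state();R=Ro.from_rotvec(st['tcp_rot']).as_matrix()
    d=R.T@(np.array([x,y,z])-st['eef_pos'])/.25
    a=np.degrees(np.arctan2(R[1,0],R[0,0]));dy=-((xang-a+180)%360-180)/90
    return d.round(3),round(dy,3)
def push(tab,r=30,gap=0,h=17.5,z=.099):
    "tool pose: long axis square to the tab, on its anticlockwise flank, for tab at world deg"
    t=np.radians(tab);u=np.array([np.cos(t),np.sin(t)]);n=np.array([-u[1],u[0]])
    p=AX+(r*u+(3.75+h+gap)*n)/1000
    return p[0],p[1],z,tab
E
python3 - <<'E'
from plan import *
s=dict(np.load('top1.npz'));P=cloud(s)
v,u=np.mgrid[:384,:512]
m=(P[...,2]>.122)&(u>285)&(u<303)&(v>185)&(v<203)
c=np.array([ray(s,a,b,.131)[:2] for b,a in np.argwhere(m)])
print('cuv',m.sum(),P[m].mean(0),P[m][:,2].max(),c.mean(0),np.ptp(c,axis=0))
q=c.mean(0)-AX;print('cuv from axis mm',np.linalg.norm(q)*1000,'ang',np.degrees(np.arctan2(q[1],q[0])))
m=(np.hypot(P[...,0]-AX[0],P[...,1]-AX[1])<.011);print('hub height',np.percentile(P[m][:,2],[5,50,95]))
print(rel(*push(127.4,gap=12,z=.2)))
E
```

```text
cuv 42 [0.54772578 0.02280934 0.12966668] 0.13375376634804095 [0.54757036 0.02294046] [0.01416634 0.01419248]
cuv from axis mm 92.27412427163054 ang 117.37560036460285
hub height [0.09034058 0.09479603 0.09850032]
(array([ 1.943, -1.683,  0.074]), np.float64(-1.173))
```

```bash
R='x'; python3 -m inch '[{"tx":0.97,"ty":-0.84,"yaw":-0.6},{"tx":0.97,"ty":-0.84,"yaw":-0.6},{"tx":0.97,"ty":-0.84,"yaw":-0.6},{"tx":0.97,"ty":-0.84,"yaw":-0.6},{"tx":0.97,"ty":-0.84,"yaw":-0.6},{"tx":0.97,"ty":-0.84,"yaw":-0.6},{"tx":0.97,"ty":-0.84,"yaw":-0.6},{"tx":0.97,"ty":-0.84,"yaw":-0.6}]' 0
python3 -c "
from plan import *
print(rel(*push(127.4,gap=12,z=.2)))"
```

```text
(array([ 1.943, -1.683,  0.074]), np.float64(-1.173))invalid input
```

```bash
python3 -m inch '[{"tx":0.97,"ty":-0.84,"tz":0,"yaw":-0.6},{"tx":0.97,"ty":-0.84,"tz":0,"yaw":-0.6},{"tx":0.97,"ty":-0.84,"tz":0,"yaw":-0.6},{"tx":0.97,"ty":-0.84,"tz":0,"yaw":-0.6},{"tx":0.97,"ty":-0.84,"tz":0,"yaw":-0.6},{"tx":0.97,"ty":-0.84,"tz":0,"yaw":-0.6},{"tx":0.97,"ty":-0.84,"tz":0,"yaw":-0.6},{"tx":0.97,"ty":-0.84,"tz":0,"yaw":-0.6}]' 0
python3 -c "
from plan import *
print(rel(*push(127.4,gap=12,z=.2)))"
```

```text
time_s: 1.15
eef_pos: [0.3975, -0.3426, 0.2185]
tcp_rot: [-2.481, -1.927, 0.0]
ft_force: [-0.3, -0.0, 1.1]
grip_width: 0.189
grip_force: 0.0
(array([1.259, 0.289, 0.074]), np.float64(-0.574))
```

```bash
python3 -m inch '[{"tx":1,"ty":0.23,"tz":0,"yaw":-0.57},{"tx":1,"ty":0.23,"tz":0,"yaw":-0.57},{"tx":1,"ty":0.23,"tz":0,"yaw":-0.57},{"tx":1,"ty":0.23,"tz":0,"yaw":-0.57},{"tx":1,"ty":0.23,"tz":0,"yaw":-0.57},{"tx":1,"ty":0.23,"tz":0,"yaw":-0.57},{"tx":1,"ty":0.23,"tz":0,"yaw":-0.57},{"tx":1,"ty":0.23,"tz":0,"yaw":-0.57}]'
python3 -c "
from plan import *
print(rel(*push(127.4,gap=12,z=.2)))"
```

```text
time_s: 2.15
eef_pos: [0.5147, -0.1144, 0.2186]
tcp_rot: [-1.404, -2.81, 0.0]
ft_force: [-0.2, 0.4, 0.1]
grip_width: 0.006
grip_force: 0.0
(array([0.115, 0.24 , 0.075]), np.float64(-0.006))
```

```bash
python3 -m inch '[{"tx":0.115,"ty":0.24,"tz":0,"yaw":-0.006},{"tx":0.115,"ty":0.24,"tz":0.15,"yaw":-0.006},{"tx":0.115,"ty":0.24,"tz":0.26,"yaw":-0.006},{"tx":0.115,"ty":0.24,"tz":0.26,"yaw":-0.006}]'
python3 - <<'E'
from plan import *
print(rel(*push(127.4,gap=12)))
s=snap('wrist','w2.png');
for X in ([*AX,.093],): print(proj(s,X))
E
```

```text
time_s: 2.65
eef_pos: [0.5445, -0.0545, 0.1519]
tcp_rot: [-1.387, -2.816, 0.002]
ft_force: [-0.8, -0.1, 0.9]
grip_width: 0.006
grip_force: 0.0
(array([-0.005,  0.001,  0.212]), np.float64(0.002))
[290.42622457 234.89472348]
```

View pics/w2.png

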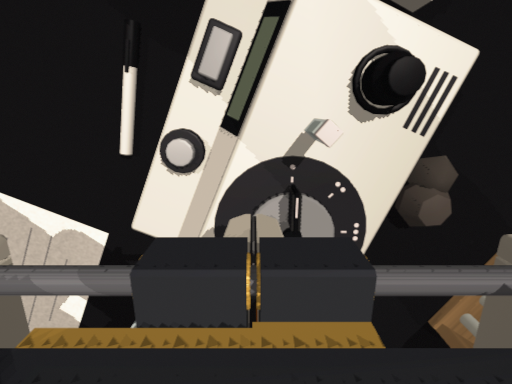

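The wrist view shows the tab at (294,205), pointing at the one-dot mark (292,167). The shut fingertips are around (245,228), left of the tab on its anticlockwise side with clear space. Now I descend and recheck.

```bash
python3 -m inch '[{"tx":-0.005,"ty":0,"tz":0.1,"yaw":0},{"tx":-0.005,"ty":0,"tz":0.16,"yaw":0},{"tx":-0.005,"ty":0,"tz":0.21,"yaw":0},{"tx":-0.005,"ty":0,"tz":0.21,"yaw":0}]'
python3 - <<'E'
from plan import *
for a,g in ((127.4,12),(127.4,3),(115,0),(104,0),(93,0),(82,0),(71,0)): print(a,rel(*push(a,gap=g)))
E
```

```text
time_s: 3.2
eef_pos: [0.546, -0.0552, 0.1007]
tcp_rot: [-1.386, -2.819, 0.0]
ft_force: [-0.4, 0.5, -0.5]
grip_width: 0.006
grip_force: 0.0
127.4 (array([ 0.001, -0.002,  0.007]), np.float64(0.003))
127.4 (array([0.001, 0.034, 0.007]), np.float64(0.003))
115 (array([0.016, 0.073, 0.007]), np.float64(0.14))
104 (array([0.024, 0.1  , 0.007]), np.float64(0.263))
93 (array([0.027, 0.128, 0.007]), np.float64(0.385))
82 (array([0.025, 0.156, 0.007]), np.float64(0.507))
71 (array([0.017, 0.184, 0.007]), np.float64(0.629))
```

```bash
python3 -m inch '[{"tx":0.001,"ty":0.034,"tz":0.005,"yaw":0},{"tx":0.008,"ty":0.052,"tz":0.005,"yaw":0.07},{"tx":0.016,"ty":0.073,"tz":0.005,"yaw":0.14},{"tx":0.02,"ty":0.086,"tz":0.005,"yaw":0.2},{"tx":0.024,"ty":0.1,"tz":0.005,"yaw":0.263},{"tx":0.026,"ty":0.114,"tz":0.005,"yaw":0.325},{"tx":0.027,"ty":0.128,"tz":0.005,"yaw":0.385},{"tx":0.027,"ty":0.128,"tz":0.005,"yaw":0.385}]'
python3 - <<'E'
from plan import *
for a in (82,76,70,64,58,52,47,42): print(a,rel(*push(a)))
s=snap('wrist','w3.png')
E
```

```text
time_s: 4.2
eef_pos: [0.568, -0.0299, 0.1005]
tcp_rot: [2.161, 2.28, 0.001]
ft_force: [0.1, -1.1, -0.3]
grip_width: 0.008
grip_force: 0.0
82 (array([0.013, 0.021, 0.006]), np.float64(0.123))
76 (array([0.019, 0.035, 0.006]), np.float64(0.19))
70 (array([0.023, 0.05 , 0.006]), np.float64(0.256))
64 (array([0.025, 0.066, 0.006]), np.float64(0.323))
58 (array([0.026, 0.081, 0.006]), np.float64(0.39))
52 (array([0.025, 0.096, 0.006]), np.float64(0.456))
47 (array([0.023, 0.109, 0.006]), np.float64(0.512))
42 (array([0.021, 0.121, 0.006]), np.float64(0.567))
```

View pics/w3.png

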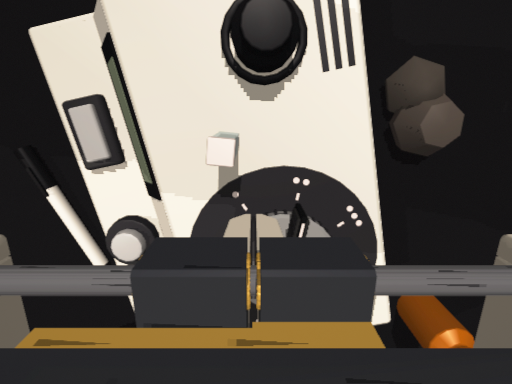

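The tab at (300,215) now points at the two-dot mark (300,182), so it has clicked into stop two. On to three.

```bash
python3 -m inch '[{"tx":0.013,"ty":0.021,"tz":0.003,"yaw":0.123},{"tx":0.019,"ty":0.035,"tz":0.003,"yaw":0.19},{"tx":0.023,"ty":0.05,"tz":0.003,"yaw":0.256},{"tx":0.025,"ty":0.066,"tz":0.003,"yaw":0.323},{"tx":0.026,"ty":0.081,"tz":0.003,"yaw":0.39},{"tx":0.025,"ty":0.096,"tz":0.003,"yaw":0.456},{"tx":0.023,"ty":0.109,"tz":0.003,"yaw":0.512},{"tx":0.023,"ty":0.109,"tz":0.003,"yaw":0.512}]'
python3 - <<'E'
from plan import *
for a in (40,34,28,22,16,10,5,0,-5): print(a,rel(*push(a)))
s=snap('wrist','w4.png')
E
```

```text
time_s: 5.25
eef_pos: [0.5945, -0.0231, 0.0993]
tcp_rot: [2.88, 1.254, 0.0]
ft_force: [0.9, -0.2, 0.0]
grip_width: 0.003
grip_force: 0.0
40 (array([0.012, 0.015, 0.001]), np.float64(0.078))
34 (array([0.019, 0.029, 0.001]), np.float64(0.145))
28 (array([0.024, 0.044, 0.001]), np.float64(0.212))
22 (array([0.027, 0.059, 0.001]), np.float64(0.278))
16 (array([0.029, 0.074, 0.001]), np.float64(0.345))
10 (array([0.03 , 0.089, 0.001]), np.float64(0.412))
5 (array([0.029, 0.102, 0.001]), np.float64(0.467))
0 (array([0.026, 0.115, 0.001]), np.float64(0.523))
-5 (array([0.023, 0.127, 0.001]), np.float64(0.578))
```

View pics/w4.png

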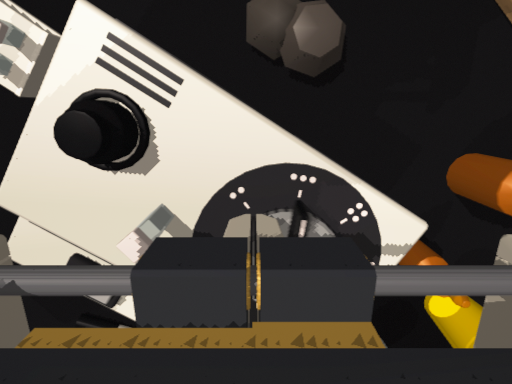

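The tab at (303,218) points at the three dots (303,179). One more step to go.

```bash
python3 -m inch '[{"tx":0.012,"ty":0.015,"tz":0,"yaw":0.078},{"tx":0.019,"ty":0.029,"tz":0,"yaw":0.145},{"tx":0.024,"ty":0.044,"tz":0,"yaw":0.212},{"tx":0.027,"ty":0.059,"tz":0,"yaw":0.278},{"tx":0.029,"ty":0.074,"tz":0,"yaw":0.345},{"tx":0.03,"ty":0.089,"tz":0,"yaw":0.412},{"tx":0.029,"ty":0.102,"tz":0,"yaw":0.467},{"tx":0.029,"ty":0.102,"tz":0,"yaw":0.467}]'
python3 - <<'E'
from plan import *
s=snap('wrist','w5.png')
E
```

```text
time_s: 6.3
eef_pos: [0.6179, -0.0353, 0.0992]
tcp_rot: [3.139, 0.139, -0.0]
ft_force: [0.1, -0.7, 0.8]
grip_width: 0.007
grip_force: 0.0
```

View pics/w5.png

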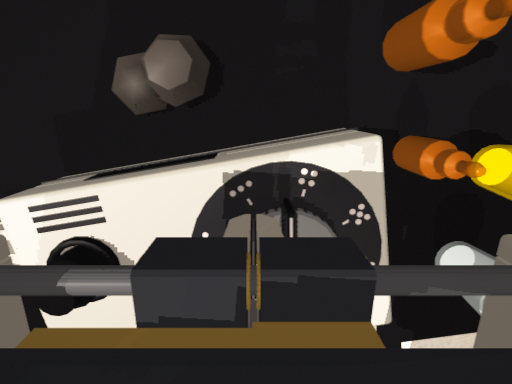

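The tab at (290,215) is still short of the four-dot tick at (304,192) and resting near half-way. I'll push a few degrees more.

```bash
python3 - <<'E'
from plan import *
for a in (5,1,-3): print(a,rel(*push(a)))
E
python3 -m inch '[{"tx":0.0,"ty":0.006,"tz":0,"yaw":0.025},{"tx":-0.001,"ty":0.012,"tz":0,"yaw":0.05},{"tx":-0.002,"ty":0.018,"tz":0,"yaw":0.075},{"tx":-0.002,"ty":0.018,"tz":0,"yaw":0.075}]'
python3 - <<'E'
from plan import *
s=snap('wrist','w6.png');cv2.imwrite('pics/w6c.png',cv2.resize(s['image'][150:280,180:400,::-1],None,fx=3,fy=3))
E
```

```text
5 (array([0.001, 0.   , 0.001]), np.float64(0.001))
1 (array([0.007, 0.009, 0.001]), np.float64(0.046))
-3 (array([0.012, 0.018, 0.001]), np.float64(0.09))
time_s: 6.85
eef_pos: [0.6178, -0.0398, 0.0992]
tcp_rot: [-3.141, 0.052, -0.0]
ft_force: [1.1, -0.4, -0.4]
grip_width: 0.007
grip_force: 0.0
```

View pics/w6c.png

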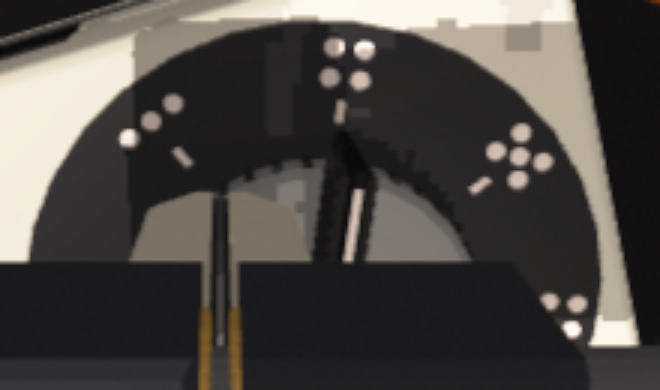

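The tab has snapped on and points at the four-dot tick (crop (340,110)), with the fingers clear of it. I back off, lift, and go over the zero key.

```bash
python3 -m inch '[{"tx":0,"ty":-0.03,"tz":-0.05,"yaw":0},{"tx":0,"ty":-0.03,"tz":-0.2,"yaw":0},{"tx":-0.3,"ty":0.05,"tz":-0.2,"yaw":-0.1},{"tx":-0.6,"ty":0.1,"tz":-0.2,"yaw":-0.13},{"tx":-0.6,"ty":0.1,"tz":-0.2,"yaw":-0.13},{"tx":-0.6,"ty":0.1,"tz":-0.2,"yaw":-0.13}]'
python3 - <<'E'
from plan import *
s=snap('top','top2.png');P=cloud(s)
d=P[...,:2]-AX;r=np.hypot(*np.moveaxis(d,-1,0));m=(r<.05)&(r>.015)&(P[...,2]>.106)&(P[...,2]<.125)
print('tab ang',m.sum(),np.degrees(np.arctan2(*d[m].mean(0)[::-1])),'want -7.6')
print(rel(.468,-.066,.075,14.9), monitor.get_state()['eef_pos'])
a=np.load('top1.npz')['image'].astype(int);dif=np.abs(a-s['image']).max(2)>60;print('changed px (excl arm) near dial/case left',dif[135:260,240:290].sum())
cv2.imwrite('pics/c2.png',cv2.resize(s['image'][135:265,235:375,::-1],None,fx=5,fy=4.6,interpolation=2))
E
```

```text
time_s: 7.65
eef_pos: [0.4662, -0.0598, 0.1506]
tcp_rot: [3.129, 0.269, 0.004]
ft_force: [-0.7, 0.2, 0.4]
grip_width: 0.003
grip_force: 0.0
tab ang 45 -8.828404136670464 want -7.6
(array([-0.002,  0.025,  0.302]), np.float64(-0.056)) [ 0.46714092 -0.05967702  0.15045396]
changed px (excl arm) near dial/case left 0
```

View pics/c2.png

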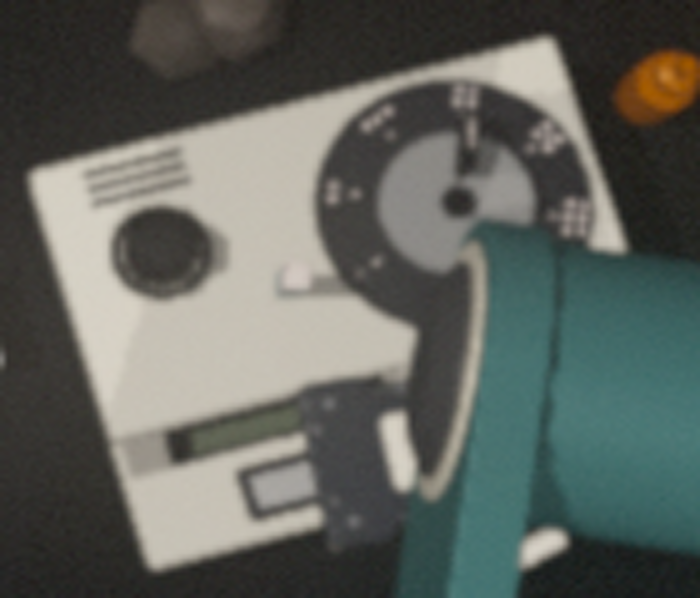

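The tab sits at four dots (-8.8° measured, -7.6° nominal) and the case, cap and cuvette have not moved. Now I press the key.

```bash
python3 -m inch '[{"tx":-0.002,"ty":0.025,"tz":0.15,"yaw":-0.056},{"tx":-0.002,"ty":0.025,"tz":0.3,"yaw":-0.056},{"tx":-0.002,"ty":0.025,"tz":0.34,"yaw":-0.056},{"tx":-0.002,"ty":0.025,"tz":0.352,"yaw":-0.056},{"tx":-0.002,"ty":0.025,"tz":0.36,"yaw":-0.056},{"tx":-0.002,"ty":0.025,"tz":0.367,"yaw":-0.056},{"tx":-0.002,"ty":0.025,"tz":0.367,"yaw":-0.056},{"tx":-0.002,"ty":0.025,"tz":0.367,"yaw":-0.056}]'
```

```text
time_s: 8.7
eef_pos: [0.4683, -0.0658, 0.0615]
tcp_rot: [-3.115, -0.408, -0.0]
ft_force: [-24.7, 5.1, 37.4]
grip_width: 0.001
grip_force: 18.4
```

Forces are far too high for the key (37 N up, 25 N back), so the finger must be touching something else. I lift straight up and check.

```bash
python3 -m inch '[{"tx":-0.01,"ty":0,"tz":-0.04,"yaw":0},{"tx":-0.01,"ty":0,"tz":-0.3,"yaw":0},{"tx":-0.01,"ty":0,"tz":-0.5,"yaw":0},{"tx":-0.01,"ty":0,"tz":-0.5,"yaw":0},{"tx":-0.01,"ty":0,"tz":-0.5,"yaw":0}]'
python3 - <<'E'
from plan import *
s=snap('top','top3.png');a=np.load('top1.npz')['image'].astype(int);dif=np.abs(a-s['image']).max(2)>45;print('changed',dif[135:260,240:290].sum())
g=[cv2.cvtColor(x.astype(np.uint8),cv2.COLOR_RGB2GRAY)[138:225,238:292].astype(np.float32) for x in (a,s['image'])]
print('shift px',cv2.phaseCorrelate(*g))
P=cloud(s);d=P[...,:2]-AX;r=np.hypot(*np.moveaxis(d,-1,0));m=(r<.05)&(r>.015)&(P[...,2]>.106)&(P[...,2]<.125)
print('tab ang',m.sum(),np.degrees(np.arctan2(*d[m].mean(0)[::-1])))
# profile of the case through the key along case x, from the first depth map
s1=dict(np.load('top1.npz'));P1=cloud(s1);O=AX;c,n=np.cos(np.radians(14.9)),np.sin(np.radians(14.9))
q=P1[...,:2]-AX;cx=q[...,0]*c+q[...,1]*n+.035;cy=-q[...,0]*n+q[...,1]*c-.06
for x0 in range(-110,-30,5):
    k=(abs(cx*1000-x0)<2.5)&(abs(cy+.035)<.006);print(x0,np.median(P1[k][:,2]).round(4),end=' ')
E
python3 -c "from plan import *; print(monitor.get_state())"
```

```text
time_s: 9.32
eef_pos: [0.4655, -0.0666, 0.1826]
tcp_rot: [3.115, 0.407, 0.001]
ft_force: [1.0, 0.0, -0.6]
grip_width: 0.003
grip_force: 0.0
changed 0
shift px ((-0.04991785354216205, 0.0008441877393110531), 0.9401978473113888)
tab ang 44 -8.62156161878065
-110 0.0455 -105 0.0549 -100 0.0576 -95 0.0648 -90 0.0655 -85 0.0664 -80 0.0656 -75 0.0662 -70 0.0582 -65 0.0565 -60 0.051 -55 0.0568 -50 0.063 -45 0.0703 -40 0.0795 -35 0.0815 {'time_s': 9.375, 'joints': array([-1.96504766e-01, -3.32150590e-01,  1.91370218e+00,  1.64972968e-05,
        1.56107554e+00,  1.11430208e+00]), 'joint_vel': array([-0.00192353,  0.00750197,  0.01218672,  0.00076349, -0.000552  ,
       -0.00086944]), 'joint_efforts': array([ 4.41306049e-02, -3.61701250e+01, -6.41430330e+01,  5.05871640e-02,
       -3.82661296e-02,  5.60192580e-03]), 'eef_pos': array([ 0.46512868, -0.06658944,  0.18175081]), 'tcp_rot': array([-3.11474089e+00, -4.07195934e-01,  1.53062189e-03]), 'ft_force': array([ 0.36618212,  1.00375136, -0.56474418]), 'ft_torque': array([ 0.0258573 ,  0.00212966, -0.00391934]), 'grip_force': 0.0, 'grip_width': 0.007042725880951215}
```

```bash
python3 - <<'E'
from plan import *
s=snap('wrist');np.savez('w7.npz',**s);st=monitor.get_state();R=Ro.from_rotvec(st['tcp_rot']).as_matrix()
T=(cloud(s)-st['eef_pos'])@R*1000   # tool frame mm
print('cam in tool',((-s['R'].T@s['t'])-st['eef_pos'])@R*1000)
ok=(s['z_map']>0)&(T[...,2]<12)&(abs(T[...,1])<110)
for z0 in range(-150,12,6):
    k=ok&(T[...,2]>=z0)&(T[...,2]<z0+6)
    if k.sum()>5: q=T[k];print(z0,k.sum(),'x',np.percentile(q[:,0],[1,99]).round(0),'y',np.percentile(q[:,1],[1,99]).round(0))
E
```

```text
cam in tool [  72.67795444   -1.38808611 -165.44713192]
-126 10820 x [22. 25.] y [-49.  48.]
-120 9234 x [22. 25.] y [-53.  51.]
-114 7214 x [21. 35.] y [-53.  27.]
-108 13999 x [21. 37.] y [-30.  28.]
-102 10432 x [25. 37.] y [-68.  66.]
-96 3305 x [-1. 37.] y [-80.  77.]
-90 2735 x [-6. 37.] y [-81.  78.]
-84 80 x [-8. 34.] y [-81.  78.]
-78 30 x [-9. -2.] y [-3.  0.]
-60 30 x [-8.  9.] y [-3. -0.]
-54 30 x [ 8. 10.] y [-3.  0.]
-48 95 x [ 3. 10.] y [-4.  1.]
-42 69 x [ 8. 10.] y [-4.  1.]
-36 172 x [ 8. 10.] y [-16.  13.]
-30 266 x [ 8. 10.] y [-16.  13.]
-24 241 x [ 8. 10.] y [-16.  13.]
-18 201 x [ 8. 10.] y [-16.  13.]
-12 174 x [ 8. 10.] y [-15.  12.]
-6 102 x [ 8. 10.] y [-12.  10.]
0 7 x [ 8. 10.] y [-4.  3.]
```

The finger geometry clears the slope: half-depth 9 mm, with the body above 84 mm. So the hard stop was probably the key already bottomed. Depth puts its top at about 65.5 mm rather than 62. I'll press again slowly, reading the force at each step.

```bash
python3 -c "
from plan import *
print(rel(.468,-.066,.070,14.9))"
python3 -m inch '[{"tx":0.01,"ty":0,"tz":0.2,"yaw":0},{"tx":0.01,"ty":0,"tz":0.4,"yaw":0},{"tx":0.01,"ty":0,"tz":0.444,"yaw":0},{"tx":0.01,"ty":0,"tz":0.444,"yaw":0},{"tx":0.01,"ty":0,"tz":0.444,"yaw":0}]'
for i in 1 2 3 4; do python3 -m inch '[{"tx":0,"ty":0,"tz":0.004,"yaw":0},{"tx":0,"ty":0,"tz":0.004,"yaw":0},{"tx":0,"ty":0,"tz":0.004,"yaw":0}]' | grep -E 'eef|ft_f|grip_f'; done
```

```text
(array([0.013, 0.001, 0.445]), np.float64(-0.0))
time_s: 10.05
eef_pos: [0.4686, -0.0663, 0.0733]
tcp_rot: [3.114, 0.407, 0.003]
ft_force: [0.7, 0.8, 1.0]
grip_width: 0.004
grip_force: 0.0
eef_pos: [0.4677, -0.0661, 0.0707]
ft_force: [0.0, 0.3, -0.0]
grip_force: 0.0
eef_pos: [0.4676, -0.0661, 0.0694]
ft_force: [0.5, 0.8, -1.3]
grip_force: 0.0
eef_pos: [0.4677, -0.0661, 0.0684]
ft_force: [0.1, 0.4, -0.5]
grip_force: 0.0
eef_pos: [0.4676, -0.0661, 0.0674]
ft_force: [0.3, -0.1, -0.8]
grip_force: 0.0
```

```bash
for i in 1 2 3 4 5; do python3 -m inch '[{"tx":0,"ty":0,"tz":0.004,"yaw":0},{"tx":0,"ty":0,"tz":0.004,"yaw":0},{"tx":0,"ty":0,"tz":0.004,"yaw":0}]' | grep -E 'eef|ft_f|grip_f'; done
```

```text
eef_pos: [0.4676, -0.0661, 0.0664]
ft_force: [-0.4, -0.8, -0.8]
grip_force: 0.0
eef_pos: [0.4677, -0.0661, 0.0655]
ft_force: [0.7, 0.1, 1.3]
grip_force: 0.8
eef_pos: [0.4677, -0.0661, 0.0645]
ft_force: [-0.8, 0.7, 2.6]
grip_force: 1.1
eef_pos: [0.4677, -0.0661, 0.0634]
ft_force: [-0.1, 0.2, 3.1]
grip_force: 1.5
eef_pos: [0.4677, -0.0661, 0.0624]
ft_force: [0.2, 0.2, 3.5]
grip_force: 1.8
```

The key's spring curve is clear: contact at about 65.7 mm, and now 3.3 mm down at 3.5 N. One small step more, then I release and retreat.

```bash
python3 -m inch '[{"tx":0,"ty":0,"tz":0.003,"yaw":0},{"tx":0,"ty":0,"tz":0.003,"yaw":0},{"tx":0,"ty":0,"tz":0.003,"yaw":0}]'
python3 -m inch '[{"tx":0,"ty":0,"tz":-0.02,"yaw":0},{"tx":0,"ty":0,"tz":-0.2,"yaw":0},{"tx":0,"ty":0,"tz":-0.5,"yaw":0},{"tx":0,"ty":0,"tz":-0.5,"yaw":0},{"tx":0,"ty":0,"tz":-0.5,"yaw":0},{"tx":-0.2,"ty":0.5,"tz":-0.5,"yaw":0},{"tx":-0.2,"ty":0.9,"tz":-0.5,"yaw":0},{"tx":-0.2,"ty":0.9,"tz":-0.5,"yaw":0}]'
python3 - <<'E'
from plan import *
s=snap('top');a=np.load('top1.npz')['image']
g=[cv2.cvtColor(x,cv2.COLOR_RGB2GRAY)[138:260,238:350].astype(np.float32) for x in (a,s['image'])]
print('shift px',cv2.phaseCorrelate(*g))
P=cloud(s);d=P[...,:2]-AX;r=np.hypot(*np.moveaxis(d,-1,0));m=(r<.05)&(r>.015)&(P[...,2]>.106)&(P[...,2]<.125)
print('tab ang',m.sum(),np.degrees(np.arctan2(*d[m].mean(0)[::-1])))
k=np.hypot(P[...,0]-.468,P[...,1]+.066)<.008;print('key z',np.median(P[k][:,2]))
cv2.imwrite('pics/top4.png',s['image'][:,:,::-1])
E
```

```text
time_s: 13.8
eef_pos: [0.4677, -0.0661, 0.0621]
tcp_rot: [3.115, 0.407, 0.0]
ft_force: [-2.3, 1.3, 9.9]
grip_width: 0.005
grip_force: 4.6
time_s: 14.8
eef_pos: [0.4719, -0.254, 0.1844]
tcp_rot: [-3.113, -0.407, 0.003]
ft_force: [0.3, 0.4, -0.1]
grip_width: 0.002
grip_force: 0.0
shift px ((-0.035606274344374356, 0.5180456549766177), 0.9233437835693359)
tab ang 47 -8.558009607827692
key z 0.06579299724398037
```

View pics/top4.png

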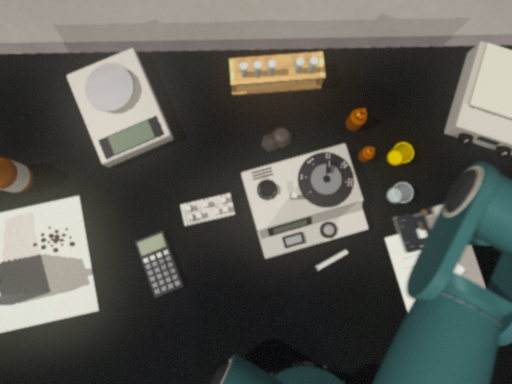

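The final view shows everything in place: case at (305,200), tab at (325,168) pointing at four dots, key up again, arm clear at (445,230). I'll let it settle briefly and hand in.

```bash
python3 -m inch '[{"tx":0,"ty":0,"tz":0,"yaw":0},{"tx":0,"ty":0,"tz":0,"yaw":0},{"tx":0,"ty":0,"tz":0,"yaw":0},{"tx":0,"ty":0,"tz":0,"yaw":0}]'; python3 -c "
from station import order
print(order.close_job())"
```

```text
time_s: 15.35
eef_pos: [0.4728, -0.2517, 0.1867]
tcp_rot: [3.115, 0.409, 0.0]
ft_force: [0.4, -0.3, -0.3]
grip_width: 0.003
grip_force: 0.0
the job is handed in; nothing more can be done
None
```

I handed the job in at 15.4 s; no verdict came back. The selector rests at four dots (tab measured within about 1° of it), and the zero key was pressed right down and is up again. My first press hit the key's stop at about 37 N down and 25 N sideways, so I lifted and pressed again gently; the case and everything else still stand where they were in the final picture.

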